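# Seat a tool handle to its depth ring in the sound socket

## Robot

A 6-joint arm with a two-finger parallel gripper is mounted at the origin on the work surface. World frame = base frame: x ahead of the robot, y to its left, z up, the work surface at z = 0. Lengths are in m, angles in rad, forces in N, time in s.
With the tool pointing down it reaches from about 0.35 to 0.975 m from the base axis. Payload 4.9 kg.
Tool frame: the origin (TCP) lies at the very end of the fingers, on their centre line; the grasp point (between the pads) lies 19 mm behind it; z points along the fingers, y is the line along which they close (so a half turn about z gives the same grasp; the last joint's range is limited). The gripper opens to 85 mm and grips with 20 to 120 N. Pads are 22 mm wide; open, the fingers measure 114 mm over their backs; the gripper's body (76 mm by 85 mm) begins 54 mm behind the grasp point. The pads swing forward as they close: fully open they stand 13 mm farther back than shut.
Start: joints at [1.109, 0.053, 1.613, -0, 1.476, -0.119], TCP at [0.21, 0.589, 0.231] pointing down, gripper open.
Joint ranges: [-3.01, 3.01], [-1.01, 2.22], [0.06, 2.58], [-1.02, 4.17], [0.09, 2.62], [-3.14, 3.14]. Speed limits (rad/s): [2.57, 2.57, 3.14, 3.14, 3.14, 3.14].

## Interface

Orientations are given as a rotation vector (axis times angle).
In Python, from cell import arm, cams, hand_in, search_frame, outline_of, place_of gives the robot as it stands. The module is installed in compiled form; this text tells all that it offers.
- The arm moves only by the tool servo_tool, never from a script. Its argument "series" is a list of rows, each an object with "claw": the closure, from -1 (fully open) to 1 (shut); "offset": the shift along the tool's x, y, z in mm, a list of three; "dr": the turn, a rotation vector about the tool's x, y, z in degrees, a list of three. In form: [{"claw": claw, "offset": [tx, ty, tz], "dr": [wx, wy, wz]}, ...]. A call has 1 to 12 rows; each row shifts and turns the commanded pose from where the row before left it, along the tool's axes as they then stand; what a row does not reach is not made up. A row lasts 1/12 s, in which the tool goes at most 41.7 mm and 7.16 degrees, less where a joint would pass 70% of its speed; a pose out of reach is approached as far as the arm can. A call with a gripper value outside its range is refused whole. The fingers move at their own pace and stop on an object; "squeeze" is the grip in N (left out, the last holds). Time passes only in rows, so rows that do not move let the fingers close. It gives the time, the measured TCP pose, the force, the opening and the grip force at its end, in the units of the state.
- arm.read_state(): the state, without advancing time (a new reading comes with each control period).
- cams.read_camera(name): name is "scene" or "top"; returns the picture (384x512x3 uint8, blue, green, red); there is no depth.
- cams.calibration(name): a dict with "fx", "fy", "cx", "cy" (pixels), "k1" (the pictures are not rectified: a ray, as slopes to the right and down, at radius r is drawn at 1 + k1 r^2 times it, then the intrinsics apply), "xyz" and "orientation" of the camera in the world. Camera axes: x right, y down, z forward; pixel columns grow to the right and rows downward; lengths in m; the calibration is good to about 2 mm. A picture is of the moment at which its call begins. calibration takes no time and is no camera call.
- hand_in(): hands the job in; it is judged then, once.
Trained networks look in the newest picture that a camera, given by its name, has taken for a name from the list of things; names that differ only in an ending like _2 or _b are one class to them, and where a whole thing is asked for, a point or a joint stands for the part that bears it (a point fixed in the world has none). Each returns a list of dicts, best first, with "p" (0 to 1); they miss things now and then, are a little off and sometimes report something else, mostly with a low value. They report only what shows in the picture. A call takes as long as a camera call.
- search_frame(name, camera): "location" ([x, y, z] in m, in world coordinates, good to about 4 mm: the middle of the surface that is visible of it).
- outline_of(name, camera): "pixels" (384x512 bool, what is visible of it).
- place_of(name, camera): "location" ([x, y, z] in m, in world coordinates, good to about 4 mm: a listed point, or the origin of a listed thing).
The state is a dict: "t": time; "qpos": joint angles; "dq": joint speeds; "effort": joint torques, N m; "position": TCP position; "tcp_rot": TCP orientation; "force": force on the tool from outside, world axes, zero at the start; "wrist_torque": the same for the moment, N m; "grip_width": finger opening in m; "gripper_force": force on a finger pad.
Only numpy, scipy, OpenCV 4.12 (cv2) and the standard library are available. Lean on these libraries where they do the work, as an engineer would, in place of code of your own. Each camera call takes 0.05 s, during which the arm holds its last target. There are 200 camera calls.

## Task

Take the pale wooden handle with the black ring from the rack and push it, foot first, into one of the two steel sockets on the fixture, firmly but without forcing it, until it bottoms; then read its ring against the socket's rim. One of the sockets has an offcut trapped under its packing disc, so the handle stops there with the ring well above the rim: if that happens pull it out and use the other socket. Leave it pressed firmly home, the ring's lower edge level with the rim, let go, and leave the dark spare handle and the glue jar where they are.

Things in the scene. Friction and masses are not known exactly. Their poses are not given: they have to be found in the camera images.
- fixture: Fixed wooden block, 90 (x) by 220 (y) by 40 mm high, with two steel sockets standing out of it, 110 mm apart along its y axis. Origin at the centre of its underside, z up. Which socket is sound changes with the start; they look exactly alike. Press home with a firm 10 to 20 N on the bottom; over 45 N between the handle and the fixture (sockets and discs included) is forcing it.
- socket_left (a point): Centre of the mouth of the socket on the fixture's +y side, level with its rim, 80 mm above the bench. The socket: an upright dark steel tube, 40 mm across outside, with a round blind bore 28.8 mm across. In the bore is a stiff black packing disc, its top 18 to 26 mm below the rim at the start.
- socket_right (a point): The same point of the like socket on the fixture's -y side. In both, the handle's foot meets the packing disc, which slides down under a steady 6 N or so and stays where it is pushed, until it bottoms solidly: 50 mm below the rim in the sound socket, only 30 mm below it in the one with the trapped offcut.
- handle: The handle to be fitted: pale turned wood, round, 26 mm across, 125 mm long, about 60 g, with a 6 mm wide black ring round it. Its foot is tapered to 19 mm over the last 5 mm; the top is rounded off over the last 17 mm. Origin at the centre of its foot (underside), z along its axis to the top. It starts upright in the rack, its foot 15 mm above the bench.
- handle_center (a point): Point on the handle's axis half-way along it, 62.5 mm above the foot. Gripping 20 to 30 mm higher than this (just below the rounded top) keeps the fingers well clear of the rack and of the socket's rim.
- handle_mark (a point): Point on the handle's axis at the lower edge of the black ring, 50 mm above the foot. Level with the rim when the handle is fully home.
- rack: Fixed pale wooden block, 80 (x) by 170 (y) by 50 mm high, with two round holes 28 mm across and 35 mm deep, 90 mm apart along its y axis; one holds the handle, the other the spare. Origin at the centre of its underside, z up.
- spare_center (a point): Middle (62.5 mm above the foot) of the spare handle: same size, dark wood, no ring. Leave it alone in its hole of the rack.
- glue_center (a point): Middle of a closed yellow jar, 64 mm across and 100 mm high, standing loose on the bench. Leave it alone.

How it is judged:
On the way, in this order (a step that is already met when the one before it is completed fails the run):
1. the handle is drawn clear of the rack (height (world z) of handle_mark above 0.11 m), for 0.1 s.
2. the handle is pressed on the bottom of the sound socket, at its ring, with more than 8 N (((horizontal distance between handle_mark and socket_left below 0.004 m and z of handle_mark in the frame of socket_left between -0.004 and 0.003 m and contact force between handle and fixture above 8 N) or (horizontal distance between handle_mark and socket_right below 0.004 m and z of handle_mark in the frame of socket_right between -0.004 and 0.003 m and contact force between handle and fixture above 8 N))), for 0.02 s.
At the end, for the whole second after the job is handed in: The handle stands in the sound socket (whichever it is) on the socket's axis within 4 mm, upright within 4 degrees, the lower edge of its ring level with the rim (at most 3 mm above, 4 mm below), at rest and let go (((horizontal distance between handle_mark and socket_left below 0.004 m and z of handle_mark in the frame of socket_left between -0.004 and 0.003 m) or (horizontal distance between handle_mark and socket_right below 0.004 m and z of handle_mark in the frame of socket_right between -0.004 and 0.003 m)) and linear speed of handle below 0.01 m/s and angle between the z axis of handle and the z axis of fixture, either way round below 0.07 rad and contact force between the fingers and handle below 0.2 N); the robot touches nothing.
It fails at once if more than 45 N between the handle and the fixture (forcing it) (contact force between handle and fixture above 45 N).
It fails at once if the spare handle is moved by more than 20 mm (distance of spare_center from where it was at the start of the episode above 0.02 m).
It fails at once if the glue jar is moved by more than 20 mm (distance of glue_center from where it was at the start of the episode above 0.02 m).
It also fails if it takes over 56 s, if anything falls off the work surface, if the arm or the gripper's body presses on something with over 40 N, if the wrist force passes 120 N, or if a joint passes its speed limit or range.

## Working session

There is one attempt and no reset: what is moved stays moved. The work goes in short steps, Python scripts to look and compute and a tool call to move; the robot and the scene stay as the last step left them, time stands still between calls to the robot, and variables do not carry over. Pictures are saved under pics/ and viewed, at most 10 in all, crops included, and the job is handed in when it is done.

Besides the shell and the picture viewer there is one more tool, called after "Emit:" as a command line: name --argument value ..., lists and objects as JSON in quotes. servo_tool: Moves the arm, as the interface text tells. Its arguments: {"type":"object","properties":{"series":{"type":"array","items":{"type":"object","properties":{"claw":{"type":"number"},"offset":{"type":"array","items":{"type":"number"}},"dr":{"type":"array","items":{"type":"number"}}}}},"squeeze":{"type":"number"}},"required":["series"]}

```bash
mkdir -p pics; cat > h.py <<'E'
import numpy as np, cv2
from scipy.spatial.transform import Rotation as R
from cell import arm, cams, hand_in, search_frame, outline_of, place_of
def proj(cal,P):
    Rm=R.from_rotvec(cal["orientation"]).as_matrix() if np.size(cal["orientation"])==3 else np.array(cal["orientation"])
    c=Rm.T@(np.array(P)-cal["xyz"]); s=c[:2]/c[2]; s=s*(1+cal["k1"]*(s@s))
    return s*[cal["fx"],cal["fy"]]+[cal["cx"],cal["cy"]]
def show(st=None):
    s=st or arm.read_state()
    for k in("t","position","tcp_rot","force","grip_width","gripper_force","qpos"): print(k,np.round(s[k],4))
E
python3 - <<'E'
from h import *
ims=[]
for c in("scene","top"):
    im=cams.read_camera(c); ims.append(im)
    cal=cams.calibration(c); print(c,cal)
    for n in("handle_center","handle_mark","socket_left","socket_right","fixture","rack","spare_center","glue_center"):
        r=place_of(n,c)
        print(n,[(np.round(d["location"],4).tolist(),round(d["p"],2)) for d in r[:2]])
        if r: cv2.circle(im,tuple(int(v) for v in proj(cal,r[0]["location"])),3,(0,0,255),-1)
    cv2.imwrite(f"pics/{c}0.png",im)
show()
E
```

```text
scene {'fx': 363.7529724659145, 'fy': 363.7529724659145, 'cx': 253.6470203940615, 'cy': 192.61161894120173, 'k1': -0.05446909566452885, 'xyz': array([1.03511767, 0.52176711, 0.55929362]), 'orientation': array([-0.92836825, -2.37645422,  1.20675017])}
handle_center [([0.5538, -0.1882, 0.0754], 0.63)]
handle_mark [([0.5548, -0.1835, 0.0604], 0.65)]
socket_left [([0.5433, 0.2122, 0.0774], 0.89), ([0.5493, 0.1572, -0.0039], 0.27)]
socket_right [([0.5593, 0.1024, 0.0822], 0.57)]
fixture [([0.5504, 0.1589, -0.0031], 0.62)]
rack [([0.5638, -0.2295, 0.0022], 0.6)]
spare_center [([0.5785, -0.2714, 0.0772], 0.57), ([0.5704, -0.2295, 0.0056], 0.32)]
glue_center [([0.7362, 0.049, 0.0468], 0.81)]
top {'fx': 355.3330373312056, 'fy': 355.3330373312056, 'cx': 251.4226416882131, 'cy': 192.17223187135048, 'k1': -0.011136432659493123, 'xyz': array([0.45562486, 0.02252161, 0.74255368]), 'orientation': array([-2.14424144,  2.1035649 , -0.21434786])}
handle_center [([0.5542, -0.1813, 0.0788], 0.79), ([0.54, 0.2101, 0.0777], 0.41)]
handle_mark [([0.5516, -0.1885, 0.0612], 0.54)]
socket_left []
socket_right [([0.5561, 0.1019, 0.0791], 0.67)]
fixture [([0.5469, 0.1578, -0.0002], 0.81)]
rack [([0.5701, -0.2338, -0.0001], 0.65)]
spare_center [([0.5767, -0.2722, 0.079], 0.93)]
glue_center [([0.7368, 0.056, 0.0468], 0.57)]
t 0.9
position [0.2101 0.5886 0.2313]
tcp_rot [-5.3580e-01 -3.0955e+00 -1.0000e-04]
force [-0.0214 -0.675   0.0454]
grip_width 0.0855
gripper_force 0.0
qpos [ 1.109   0.0527  1.6129  0.      1.476  -0.119 ]
```

View pics/scene0.png

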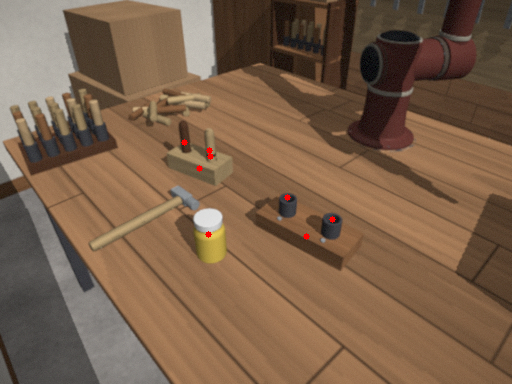

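View pics/top0.png

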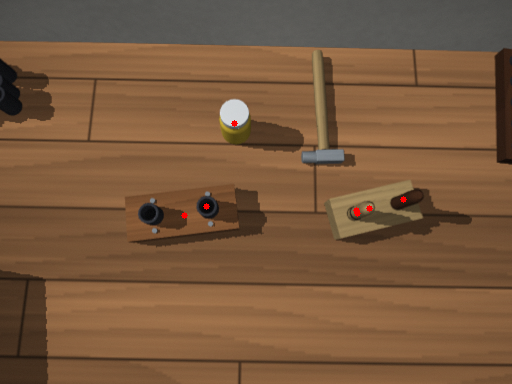

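The overlaid detections agree with both pictures. In scene, the handle is at (210,150), the spare at (184,143), and the sockets at (288,200) and (332,222). The gripper closes best across the rack's axis, so next I refine the positions by silhouette fits.

```bash
cat > fit.py <<'E'
from h import *
from scipy.optimize import minimize
def sil(cal,x,y,z0,z1,r):
    a=np.linspace(0,2*np.pi,40)
    pts=[proj(cal,(x+r*np.cos(t),y+r*np.sin(t),z)) for t in a for z in(z0,z1)]
    h=cv2.convexHull(np.float32(pts))[:,0]
    m=np.zeros((384,512),np.uint8); cv2.fillConvexPoly(m,np.round(h*256).astype(np.int32),255,cv2.LINE_AA,8)
    return m/255.
def fit(masks,p0,z0,z1,r):
    # masks: list of (cal,mask)
    def cost(p):
        c=0
        for cal,m in masks:
            s=sil(cal,p[0]/1e3,p[1]/1e3,z0,z1,r); c+=1-np.minimum(s,m).sum()/np.maximum(s,m).sum()
        return c
    o=minimize(cost,np.array(p0)*1e3,method="Nelder-Mead",options=dict(initial_simplex=np.array(p0)*1e3+[[-4,-4],[5,0],[0,5]]))
    return o.x/1e3,o.fun
E
python3 - <<'E'
from fit import *
im={c:cams.read_camera(c) for c in("scene","top")}; cal={c:cams.calibration(c) for c in im}
for n,p0 in(("L",(.543,.212)),("R",(.5575,.102))):
    ms=[]
    for c in im:
        w=sil(cal[c],*p0,.035,.085,.032)>0
        d=(im[c].max(2)<62)&w   # dark steel
        k,l,s,_=cv2.connectedComponentsWithStats(d.astype(np.uint8)); 
        d=l==1+np.argmax(s[1:,4]); d=cv2.morphologyEx(d.astype(np.uint8),cv2.MORPH_CLOSE,np.ones((5,5)))
        ms.append((cal[c],d.astype(float))); print(n,c,d.sum(),sil(cal[c],*p0,.04,.08,.02).sum())
        print(c,fit(ms[-1:],p0,.04,.08,.02))
    print(n,fit(ms,p0,.04,.08,.02))
for c in im:
    r=outline_of("handle",c); print([ (x["p"],x["pixels"].sum()) for x in r])
    if r:
        m=r[0]["pixels"].astype(float); print(c,fit([(cal[c],m)],(.554,-.185),.05,.135,.0128))
E
```

```text
L scene 174 543.9254901960784
scene (array([0.54256855, 0.20524759]), np.float64(0.6757361162877376))
L top 425 515.8549019607843
top (array([0.54138994, 0.20953389]), np.float64(0.17339611266702792))
L (array([0.54198127, 0.20874842]), np.float64(0.8510525554216084))
R scene 145 467.2039215686275
scene (array([0.56073747, 0.09277217]), np.float64(0.6860832356986399))
R top 375 456.67450980392164
top (array([0.5568637 , 0.10092278]), np.float64(0.17876288659793815))
R (array([0.55782266, 0.10037641]), np.float64(0.8676622903786524))
[(0.77, np.int64(299))]
scene (array([ 0.55318499, -0.18626054]), np.float64(0.18835313548937072))
[(0.72, np.int64(343))]
top (array([ 0.5509112 , -0.18400305]), np.float64(0.1776822985220563))
```

```bash
cat >> h.py <<'E'
def plan(p,ydir=None):
    s=arm.read_state(); Rc=R.from_rotvec(s["tcp_rot"]); Rt=Rc
    if ydir is not None:
        y=np.r_[np.array(ydir)/np.linalg.norm(ydir),0]; z=np.array([0,0,-1.]); Rt=R.from_matrix(np.c_[np.cross(y,z),y,z])
        print("dr",np.degrees((Rc.inv()*Rt).as_rotvec()).round(2))
    o=Rt.inv().apply(np.array(p)-s["position"])*1e3
    print("offset",o.round(1),"rows>=",np.linalg.norm(o)/41.7)
E
python3 -c "
from h import *
plan((.5525,-.185,.20),(.966,.257))"
```

```text
dr [ 1.000e-02 -0.000e+00  5.546e+01]
offset [-835.7  132.    31.3] rows>= 20.302873235825828
```

Emit:
servo_tool --series '[{"claw": -1,"offset": [0,0,0],"dr": [0,0,6.93]},{"claw": -1,"offset": [0,0,0],"dr": [0,0,6.93]},{"claw": -1,"offset": [0,0,0],"dr": [0,0,6.93]},{"claw": -1,"offset": [0,0,0],"dr": [0,0,6.93]},{"claw": -1,"offset": [0,0,0],"dr": [0,0,6.93]},{"claw": -1,"offset": [0,0,0],"dr": [0,0,6.93]},{"claw": -1,"offset": [0,0,0],"dr": [0,0,6.93]},{"claw": -1,"offset": [0,0,0],"dr": [0,0,6.93]},{"claw": -1,"offset": [-35,5.5,1.3],"dr": [0,0,0]},{"claw": -1,"offset": [-35,5.5,1.3],"dr": [0,0,0]},{"claw": -1,"offset": [-35,5.5,1.3],"dr": [0,0,0]},{"claw": -1,"offset": [-35,5.5,1.3],"dr": [0,0,0]}]'

```text
t: 2.1
position: [0.2676, 0.4577, 0.226]
tcp_rot: [1.913, 2.492, 0.0]
force: [0.3, 0.2, 0.6]
grip_width: 0.0855
gripper_force: 0.0
```

Emit:
servo_tool --series '[{"claw": -1,"offset": [-35,5.5,1.3],"dr": [0,0,0]},{"claw": -1,"offset": [-35,5.5,1.3],"dr": [0,0,0]},{"claw": -1,"offset": [-35,5.5,1.3],"dr": [0,0,0]},{"claw": -1,"offset": [-35,5.5,1.3],"dr": [0,0,0]},{"claw": -1,"offset": [-35,5.5,1.3],"dr": [0,0,0]},{"claw": -1,"offset": [-35,5.5,1.3],"dr": [0,0,0]},{"claw": -1,"offset": [-35,5.5,1.3],"dr": [0,0,0]},{"claw": -1,"offset": [-35,5.5,1.3],"dr": [0,0,0]},{"claw": -1,"offset": [-35,5.5,1.3],"dr": [0,0,0]},{"claw": -1,"offset": [-35,5.5,1.3],"dr": [0,0,0]},{"claw": -1,"offset": [-35,5.5,1.3],"dr": [0,0,0]},{"claw": -1,"offset": [-35,5.5,1.3],"dr": [0,0,0]}]'

```text
t: 3.1
position: [0.4397, 0.0684, 0.2108]
tcp_rot: [1.914, 2.49, 0.001]
force: [-0.5, 0.1, -0.5]
grip_width: 0.0855
gripper_force: 0.0
```

```bash
python3 -c "
from h import *
show();plan((.5525,-.185,.20),(.966,.257))"
```

```text
t 3.1
position [0.4397 0.0684 0.2108]
tcp_rot [1.9140e+00 2.4902e+00 1.2000e-03]
force [-0.5176  0.1    -0.4765]
grip_width 0.0855
gripper_force 0.0
qpos [-1.3200e-02 -3.9070e-01  2.0379e+00  1.0000e-04  1.4933e+00 -2.7340e-01]
dr [0.06 0.01 0.01]
offset [-273.9   43.9   10.8] rows>= 6.65685819192897
```

Emit:
servo_tool --series '[{"claw": -1,"offset": [-34.2,5.5,1.3],"dr": [0,0,0]},{"claw": -1,"offset": [-34.2,5.5,1.3],"dr": [0,0,0]},{"claw": -1,"offset": [-34.2,5.5,1.3],"dr": [0,0,0]},{"claw": -1,"offset": [-34.2,5.5,1.3],"dr": [0,0,0]},{"claw": -1,"offset": [-34.2,5.5,1.3],"dr": [0,0,0]},{"claw": -1,"offset": [-34.2,5.5,1.3],"dr": [0,0,0]},{"claw": -1,"offset": [-34.2,5.5,1.3],"dr": [0,0,0]},{"claw": -1,"offset": [-34.2,5.5,1.3],"dr": [0,0,0]},{"claw": -1,"offset": [0,0,0],"dr": [0,0,0]},{"claw": -1,"offset": [0,0,0],"dr": [0,0,0]}]'

```text
t: 3.93
position: [0.5523, -0.1842, 0.1996]
tcp_rot: [-1.917, -2.488, 0.0]
force: [-0.9, -0.2, -0.5]
grip_width: 0.0854
gripper_force: 0.0
```

```bash
python3 -c "
from h import *
show();plan((.5525,-.185,.085),(.966,.257))
cv2.imwrite('pics/s1.png',cv2.resize(cams.read_camera('scene')[60:220,120:280],None,fx=3.5,fy=3.5))"
```

```text
t 3.9333
position [ 0.5523 -0.1842  0.1996]
tcp_rot [-1.9165 -2.4878  0.    ]
force [-0.8693 -0.162  -0.4649]
grip_width 0.0854
gripper_force 0.0
qpos [-4.4980e-01 -2.6300e-02  1.7459e+00  2.0000e-04  1.4231e+00 -7.0780e-01]
dr [-0.04 -0.05 -0.12]
offset [ -0.9  -0.  114.6] rows>= 2.7493297461006523
```

View pics/s1.png

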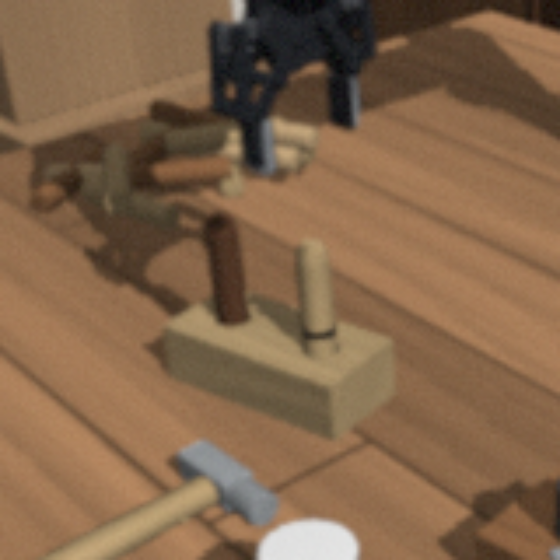

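The fingers (260,150) and (345,110) straddle the pale handle, whose top is at (313,245), and the spare is clear. Descend and grip.

Emit:
servo_tool --series '[{"claw": -1,"offset": [0,0,23],"dr": [0,0,0]},{"claw": -1,"offset": [-0.9,0,23],"dr": [0,0,0]},{"claw": -1,"offset": [0,0,23],"dr": [0,0,0]},{"claw": -1,"offset": [0,0,23],"dr": [0,0,0]},{"claw": -1,"offset": [0,0,22],"dr": [0,0,0]},{"claw": -1,"offset": [0,0,0],"dr": [0,0,0]},{"claw": 1,"offset": [0,0,0],"dr": [0,0,0]},{"claw": 1,"offset": [0,0,0],"dr": [0,0,0]},{"claw": 1,"offset": [0,0,0],"dr": [0,0,0]},{"claw": 1,"offset": [0,0,0],"dr": [0,0,0]},{"claw": 1,"offset": [0,0,0],"dr": [0,0,0]},{"claw": 1,"offset": [0,0,0],"dr": [0,0,0]}]' --squeeze 50

```text
t: 4.98
position: [0.5534, -0.1843, 0.088]
tcp_rot: [1.913, 2.489, 0.001]
force: [0.2, -0.3, 5.0]
grip_width: 0.0248
gripper_force: 49.5
```

Emit:
servo_tool --series '[{"claw": 1,"offset": [0,0,0],"dr": [0,0,0]},{"claw": 1,"offset": [0,0,0],"dr": [0,0,0]},{"claw": 1,"offset": [0,0,0],"dr": [0,0,0]}]'

```text
t: 5.23
position: [0.5535, -0.1843, 0.0879]
tcp_rot: [1.913, 2.489, 0.001]
force: [-1.3, 0.7, 5.5]
grip_width: 0.0251
gripper_force: 49.6
```

Emit:
servo_tool --series '[{"claw": 1,"offset": [0,0,-8],"dr": [0,0,0]},{"claw": 1,"offset": [0,0,-12],"dr": [0,0,0]},{"claw": 1,"offset": [0,0,-20],"dr": [0,0,0]},{"claw": 1,"offset": [0,0,-20],"dr": [0,0,0]},{"claw": 1,"offset": [0,0,-20],"dr": [0,0,0]},{"claw": 1,"offset": [0,0,-20],"dr": [0,0,0]},{"claw": 1,"offset": [0,0,-20],"dr": [0,0,0]},{"claw": 1,"offset": [0,0,0],"dr": [0,0,0]},{"claw": 1,"offset": [0,0,0],"dr": [0,0,0]}]'

```text
t: 5.98
position: [0.553, -0.1841, 0.2079]
tcp_rot: [1.912, 2.489, 0.001]
force: [-0.8, 0.3, -0.4]
grip_width: 0.0252
gripper_force: 49.8
```

```bash
python3 - <<'E'
from fit import *
show(); im=cams.read_camera('scene')
cv2.imwrite('pics/s2.png',cv2.resize(im[30:220,120:280],None,fx=3,fy=3))
plan((.542,.210,.205)); plan((.557,.1015,.205))
E
```

```text
t 5.9833
position [ 0.553  -0.1841  0.2079]
tcp_rot [1.9125e+00 2.4888e+00 9.0000e-04]
force [-0.7538  0.3077 -0.4283]
grip_width 0.0252
gripper_force 49.7588
qpos [-0.4489 -0.0333  1.7389 -0.      1.4331 -0.7093]
offset [383.   91.5   1. ] rows>= 9.443356108494275
offset [274.3  78.1   0.9] rows>= 6.8392707656034935
```

View pics/s2.png

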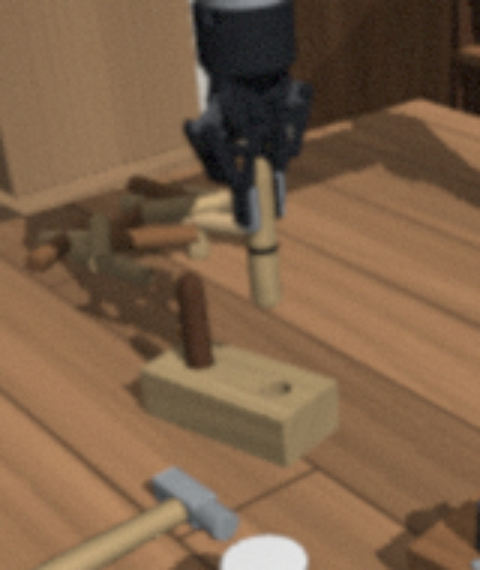

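The handle is held upright below the fingers (foot at (265,300)), the spare hasn't moved, and the hole is empty. Going above the right socket.

Emit:
servo_tool --series '[{"claw": 1,"offset": [15,4,0],"dr": [0,0,0]},{"claw": 1,"offset": [30,8.5,0],"dr": [0,0,0]},{"claw": 1,"offset": [35,10,0],"dr": [0,0,0]},{"claw": 1,"offset": [35,10,0],"dr": [0,0,0]},{"claw": 1,"offset": [35,10,0],"dr": [0,0,0]},{"claw": 1,"offset": [35,10,0],"dr": [0,0,0]},{"claw": 1,"offset": [35,10,0],"dr": [0,0,0]},{"claw": 1,"offset": [29,8.5,5],"dr": [0,0,0]},{"claw": 1,"offset": [15,4,10],"dr": [0,0,0]},{"claw": 1,"offset": [10,3,5],"dr": [0,0,0]},{"claw": 1,"offset": [0,0,0],"dr": [0,0,0]},{"claw": 1,"offset": [0,0,0],"dr": [0,0,0]}]'

```text
t: 7.03
position: [0.5562, 0.1012, 0.1845]
tcp_rot: [-1.912, -2.49, 0.004]
force: [0.0, -0.1, -0.1]
grip_width: 0.0249
gripper_force: 49.8
```

```bash
python3 - <<'E'
from fit import *
show()
ims=[]
for c in("scene","top"):
    im=cams.read_camera(c); cal=cams.calibration(c)
    for n in("handle","handle_mark","socket_right","socket_left"):
        print(c,n,[(np.round(d["location"],4).tolist(),round(d["p"],2)) for d in place_of(n,c)[:1]])
    x,y=(proj(cal,(.557,.1015,.09))).astype(int)
    im[:] = im
    cv2.imwrite(f'pics/raw_{c}.png',im)
    for p,col in(((.557,.1015),(0,0,255)),((.542,.21),(0,255,0))):
        pts=np.int32([proj(cal,(p[0]+.02*np.cos(t),p[1]+.02*np.sin(t),.08))*8 for t in np.linspace(0,6.3,60)])
        pass
    crop=im[y-55:y+55,x-75:x+75]; big=cv2.resize(crop,None,fx=4,fy=4)
    for p,col in(((.557,.1015),(0,0,255)),((.542,.21),(0,255,0))):
        pts=np.int32([(proj(cal,(p[0]+.02*np.cos(t),p[1]+.02*np.sin(t),.08))-[x-75-.5,y-55-.5])*4 for t in np.linspace(0,6.3,60)])
        cv2.polylines(big,[pts],False,col,1)
    ims.append(big[:,:600])
cv2.imwrite('pics/s3.png',cv2.resize(np.vstack(ims),None,fx=.66,fy=.66))
E
```

```text
t 7.0333
position [0.5562 0.1012 0.1845]
tcp_rot [-1.912  -2.4901  0.0038]
force [ 0.0261 -0.1445 -0.0549]
grip_width 0.0249
gripper_force 49.7663
qpos [ 4.8500e-02 -5.3400e-02  1.7981e+00 -5.0000e-04  1.4000e+00 -2.1260e-01]
scene handle [([0.5547, 0.1022, 0.1085], 0.69)]
scene handle_mark [([0.5587, 0.1043, 0.1594], 0.95)]
scene socket_right [([0.5586, 0.1057, 0.0814], 0.67)]
scene socket_left [([0.5462, 0.2105, 0.0796], 0.86)]
top handle []
top handle_mark []
top socket_right []
top socket_left [([0.5438, 0.2107, 0.0789], 0.75)]
```

View pics/s3.png

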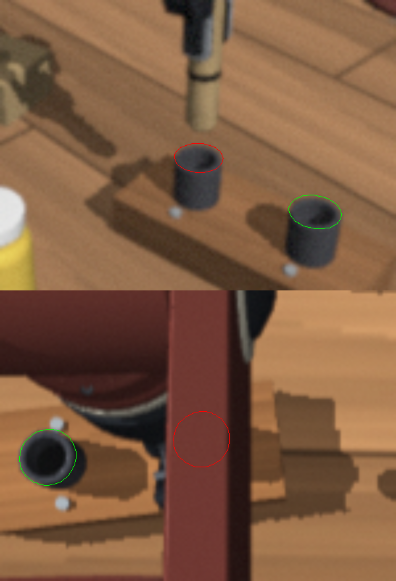

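The scene view (upper half) shows the handle over the right socket, foot at (203,128) and tube centre near (197,165). My projected rims land on both tubes within about 2 mm. Quantifying this from the saved picture.

```bash
python3 - <<'E'
from fit import *
for c in("scene","top"):
    im=cv2.imread(f'pics/raw_{c}.png'); cal=cams.calibration(c)
    i=im.astype(int); ch=i[...,2]-i[...,0]
    for n,p0 in(("R",(.557,.1015)),("L",(.542,.21))):
        if c=="top" and n=="R": continue
        w=sil(cal,*p0,.04,.085,.027)>0
        d=((ch<22)&(im.max(2)<115)&w).astype(np.uint8)
        k,l,s,_=cv2.connectedComponentsWithStats(d); d=(l==1+np.argmax(s[1:,4])).astype(np.uint8)
        d=cv2.morphologyEx(d,cv2.MORPH_CLOSE,np.ones((5,5)))
        print(c,n,d.sum(),sil(cal,*p0,.04,.08,.02).sum(),fit([(cal,d.astype(float))],p0,.04,.08,.02))
    if c=="scene":
        r=outline_of("handle",c); m=r[0]["pixels"].astype(float); print(r[0]["p"],m.sum())
        print("handle",fit([(cal,m)],(.5562,.1012),.114,.187,.0129))
        ys,xs=np.nonzero(m)
        # centreline below ring vs expected axis
        for y in range(ys.min(),ys.max()+1,4): print(y,xs[ys==y].min(),xs[ys==y].max(),end=" | ")
        print([proj(cal,(.5562,.1012,z)).round(1).tolist() for z in(.112,.14,.162,.19)])
E
```

```text
scene R 377 465.8 (array([0.5575036 , 0.10276523]), np.float64(0.1907419566644778))
scene L 444 542.1176470588235 (array([0.54088159, 0.2093792 ]), np.float64(0.1763447432762838))
0.92 380.0
handle (array([0.55429615, 0.09907124]), np.float64(0.34904923349056605))
136 296 296 | 140 295 296 | 144 294 296 | 148 295 296 | 152 295 295 | 156 294 295 | 160 291 295 | 164 284 295 | 168 283 295 | 172 283 295 | 176 283 295 | 180 283 295 | 184 284 294 | [[288.7, 185.0], [289.3, 174.0], [289.8, 165.1], [290.5, 153.2]]
top L 423 515.1254901960784 (array([0.54237824, 0.21032948]), np.float64(0.1778143650956987))
```

Emit:
servo_tool --series '[{"claw": 1,"offset": [0.6,0.9,8],"dr": [0,0,0]},{"claw": 1,"offset": [0,0,10],"dr": [0,0,0]},{"claw": 1,"offset": [0,0,6],"dr": [0,0,0]},{"claw": 1,"offset": [0,0,4],"dr": [0,0,0]},{"claw": 1,"offset": [0,0,4],"dr": [0,0,0]},{"claw": 1,"offset": [0,0,4],"dr": [0,0,0]},{"claw": 1,"offset": [0,0,3],"dr": [0,0,0]},{"claw": 1,"offset": [0,0,3],"dr": [0,0,0]}]'

```text
t: 8.25
position: [0.5581, 0.1019, 0.1439]
tcp_rot: [1.914, 2.491, 0.0]
force: [0.4, -0.1, -0.3]
grip_width: 0.0251
gripper_force: 49.8
```

Emit:
servo_tool --series '[{"claw": 1,"offset": [0,0,3],"dr": [0,0,0]},{"claw": 1,"offset": [0,0,3],"dr": [0,0,0]},{"claw": 1,"offset": [0,0,2],"dr": [0,0,0]},{"claw": 1,"offset": [0,0,2],"dr": [0,0,0]},{"claw": 1,"offset": [0,0,2],"dr": [0,0,0]}]'

```text
t: 8.67
position: [0.5581, 0.1019, 0.132]
tcp_rot: [1.914, 2.491, 0.0]
force: [-0.1, -1.1, -1.6]
grip_width: 0.0251
gripper_force: 49.8
```

Emit:
servo_tool --series '[{"claw": 1,"offset": [0,0,1.5],"dr": [0,0,0]},{"claw": 1,"offset": [0,0,1.5],"dr": [0,0,0]},{"claw": 1,"offset": [0,0,1.5],"dr": [0,0,0]},{"claw": 1,"offset": [0,0,1.5],"dr": [0,0,0]}]'

```text
t: 9.0
position: [0.5582, 0.1019, 0.1273]
tcp_rot: [1.914, 2.491, 0.0]
force: [-3.1, -1.0, 5.9]
grip_width: 0.0246
gripper_force: 50.5
```

Emit:
servo_tool --series '[{"claw": 1,"offset": [0,0,1],"dr": [0,0,0]},{"claw": 1,"offset": [0,0,1],"dr": [0,0,0]},{"claw": 1,"offset": [0,0,1],"dr": [0,0,0]},{"claw": 1,"offset": [0,0,1],"dr": [0,0,0]}]'

```text
t: 9.33
position: [0.5582, 0.1019, 0.1233]
tcp_rot: [1.914, 2.491, 0.0]
force: [-3.0, 0.2, 5.1]
grip_width: 0.0246
gripper_force: 50.5
```

Emit:
servo_tool --series '[{"claw": 1,"offset": [0,0,1],"dr": [0,0,0]},{"claw": 1,"offset": [0,0,1],"dr": [0,0,0]},{"claw": 1,"offset": [0,0,1],"dr": [0,0,0]}]'

```text
t: 9.58
position: [0.5587, 0.1019, 0.1228]
tcp_rot: [1.914, 2.491, -0.0]
force: [-8.9, -0.3, 19.4]
grip_width: 0.0247
gripper_force: 52.5
```

The handle bottomed at about 19 N with its foot about 30 mm below the rim, so this is the offcut socket. Withdrawing and going to the left one.

Emit:
servo_tool --series '[{"claw": 1,"offset": [0,0,-5],"dr": [0,0,0]},{"claw": 1,"offset": [0,0,-10],"dr": [0,0,0]},{"claw": 1,"offset": [0,0,-15],"dr": [0,0,0]},{"claw": 1,"offset": [0,0,-15],"dr": [0,0,0]},{"claw": 1,"offset": [0,0,-12],"dr": [0,0,0]},{"claw": 1,"offset": [0,0,-5],"dr": [0,0,0]},{"claw": 1,"offset": [0,0,0],"dr": [0,0,0]}]'

```text
t: 10.17
position: [0.559, 0.1019, 0.1831]
tcp_rot: [1.913, 2.489, 0.003]
force: [0.0, -0.4, 0.1]
grip_width: 0.025
gripper_force: 49.8
```

```bash
python3 -c "
from h import *
show();plan((.5415,.2097,.183),(.966,.257))
im=cams.read_camera('scene'); cv2.imwrite('pics/s4.png',cv2.resize(im[110:260,220:380],None,fx=3.5,fy=3.5))
for n in ('handle_mark','handle'):
  print([(d['location'],d['p']) for d in place_of(n,'scene')[:1]])"
```

```text
t 10.1667
position [0.559  0.1019 0.1831]
tcp_rot [1.9127 2.489  0.0034]
force [ 0.0186 -0.4411  0.0794]
grip_width 0.025
gripper_force 49.7689
qpos [ 0.0494 -0.0497  1.797  -0.      1.3909 -0.2109]
dr [0.19 0.04 0.02]
offset [1.086e+02 1.080e+01 1.000e-01] rows>= 2.618127003860096
[([0.5575, 0.102, 0.1595], 0.95)]
[([0.5589, 0.101, 0.1101], 0.67)]
```

View pics/s4.png

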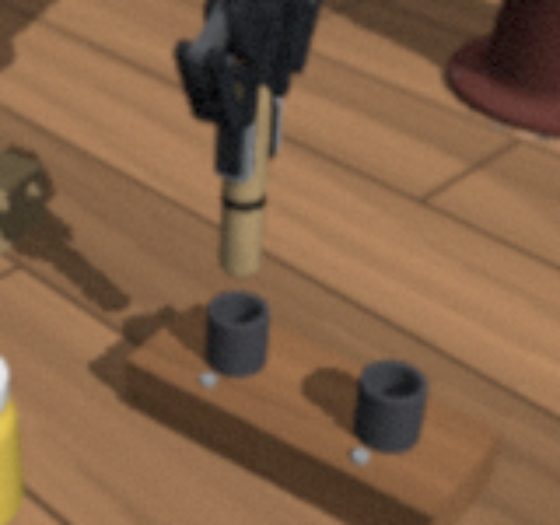

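The handle is clear of the right socket (foot at (240,270)) and still straight in the fingers. Shifting to the left socket and lowering it.

Emit:
servo_tool --series '[{"claw": 1,"offset": [18,1.8,0],"dr": [0,0,0]},{"claw": 1,"offset": [30,3,0],"dr": [0,0,0]},{"claw": 1,"offset": [30,3,0],"dr": [0,0,0]},{"claw": 1,"offset": [20,2,0],"dr": [0,0,0]},{"claw": 1,"offset": [10.6,1,0],"dr": [0,0,0]},{"claw": 1,"offset": [0,0,4],"dr": [0,0,0]},{"claw": 1,"offset": [0,0,10],"dr": [0,0,0]},{"claw": 1,"offset": [0,0,8],"dr": [0,0,0]},{"claw": 1,"offset": [0,0,5],"dr": [0,0,0]},{"claw": 1,"offset": [0,0,4],"dr": [0,0,0]},{"claw": 1,"offset": [0,0,4],"dr": [0,0,0]},{"claw": 1,"offset": [0,0,4],"dr": [0,0,0]}]'

```text
t: 11.32
position: [0.5417, 0.2097, 0.1428]
tcp_rot: [1.914, 2.489, 0.005]
force: [2.5, 1.9, 1.4]
grip_width: 0.0249
gripper_force: 50.0
```

Emit:
servo_tool --series '[{"claw": 1,"offset": [0.3,0.4,3],"dr": [0,0,0]},{"claw": 1,"offset": [0,0,3],"dr": [0,0,0]},{"claw": 1,"offset": [0,0,2],"dr": [0,0,0]},{"claw": 1,"offset": [0,0,2],"dr": [0,0,0]},{"claw": 1,"offset": [0,0,2],"dr": [0,0,0]},{"claw": 1,"offset": [0,0,2],"dr": [0,0,0]},{"claw": 1,"offset": [0,0,1.5],"dr": [0,0,0]},{"claw": 1,"offset": [0,0,1.5],"dr": [0,0,0]}]'

```text
t: 11.98
position: [0.5415, 0.2104, 0.1266]
tcp_rot: [1.914, 2.49, 0.002]
force: [1.8, 2.2, 8.5]
grip_width: 0.0246
gripper_force: 50.7
```

Emit:
servo_tool --series '[{"claw": 1,"offset": [0,0,1],"dr": [0,0,0]},{"claw": 1,"offset": [0,0,1],"dr": [0,0,0]},{"claw": 1,"offset": [0,0,1],"dr": [0,0,0]},{"claw": 1,"offset": [0,0,1],"dr": [0,0,0]},{"claw": 1,"offset": [0,0,1],"dr": [0,0,0]},{"claw": 1,"offset": [0,0,1],"dr": [0,0,0]}]'

```text
t: 12.48
position: [0.5415, 0.2104, 0.1209]
tcp_rot: [1.913, 2.491, 0.002]
force: [0.5, 2.1, 8.7]
grip_width: 0.0248
gripper_force: 50.7
```

Past the 30 mm stop, so this is the sound socket. Continuing toward TCP z of about 0.103.

Emit:
servo_tool --series '[{"claw": 1,"offset": [0,0,1.5],"dr": [0,0,0]},{"claw": 1,"offset": [0,0,1.5],"dr": [0,0,0]},{"claw": 1,"offset": [0,0,1.5],"dr": [0,0,0]},{"claw": 1,"offset": [0,0,1.5],"dr": [0,0,0]},{"claw": 1,"offset": [0,0,1.5],"dr": [0,0,0]},{"claw": 1,"offset": [0,0,1.5],"dr": [0,0,0]},{"claw": 1,"offset": [0,0,1.5],"dr": [0,0,0]},{"claw": 1,"offset": [0,0,1.5],"dr": [0,0,0]},{"claw": 1,"offset": [0,0,1],"dr": [0,0,0]},{"claw": 1,"offset": [0,0,1],"dr": [0,0,0]}]'

```text
t: 13.32
position: [0.5416, 0.2104, 0.107]
tcp_rot: [1.914, 2.491, 0.002]
force: [1.3, 1.7, 8.1]
grip_width: 0.0248
gripper_force: 50.8
```

Emit:
servo_tool --series '[{"claw": 1,"offset": [0,0,1],"dr": [0,0,0]},{"claw": 1,"offset": [0,0,1],"dr": [0,0,0]},{"claw": 1,"offset": [0,0,1],"dr": [0,0,0]},{"claw": 1,"offset": [0,0,1],"dr": [0,0,0]}]'

```text
t: 13.65
position: [0.5416, 0.2104, 0.1031]
tcp_rot: [1.914, 2.491, 0.002]
force: [1.6, 2.8, 8.8]
grip_width: 0.0248
gripper_force: 50.8
```

Emit:
servo_tool --series '[{"claw": 1,"offset": [0,0,1],"dr": [0,0,0]},{"claw": 1,"offset": [0,0,1],"dr": [0,0,0]}]'

```text
t: 13.82
position: [0.5418, 0.2105, 0.1028]
tcp_rot: [1.913, 2.491, 0.002]
force: [-4.6, 1.5, 21.8]
grip_width: 0.0249
gripper_force: 52.3
```

It bottomed solidly at about 20 N and the expected height. Checking the ring against the rim.

```bash
python3 -c "
from h import *
im=cams.read_camera('scene'); cv2.imwrite('pics/s5.png',cv2.resize(im[150:260,270:390],None,fx=5,fy=5))
for n in ('handle_mark','socket_left'):
  print([(d['location'],d['p']) for d in place_of(n,'scene')[:1]])
show()"
```

```text
[([0.5438, 0.2096, 0.0772], 0.55)]
[([0.5465, 0.2123, 0.0807], 0.59)]
t 13.9667
position [0.5418 0.2105 0.1028]
tcp_rot [1.9133e+00 2.4906e+00 2.1000e-03]
force [-2.3058  1.4173 16.8276]
grip_width 0.0247
gripper_force 51.799
qpos [ 2.4250e-01  6.2100e-02  1.8261e+00  1.0000e-04  1.2519e+00 -1.8200e-02]
```

View pics/s5.png

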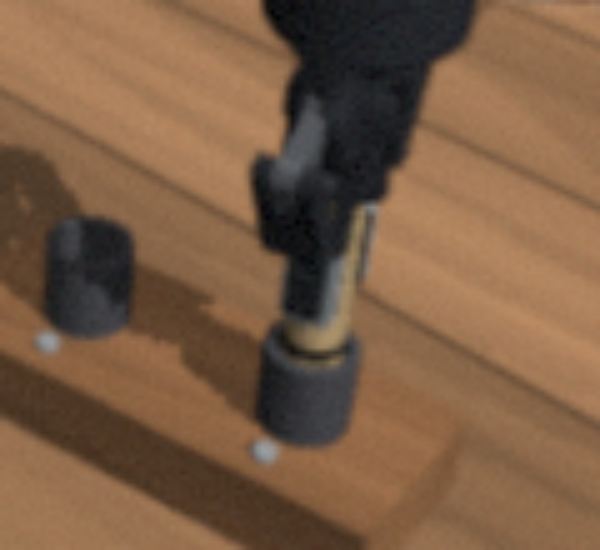

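The ring sits at the rim (ring at (320,350), socket mouth at about (308,355)). The 20.0 mm difference from the other socket's stop confirms it is home. Releasing and retreating.

Emit:
servo_tool --series '[{"claw": 1,"offset": [0,0,0],"dr": [0,0,0]},{"claw": -1,"offset": [0,0,0],"dr": [0,0,0]},{"claw": -1,"offset": [0,0,0],"dr": [0,0,0]},{"claw": -1,"offset": [0,0,0],"dr": [0,0,0]},{"claw": -1,"offset": [0,0,0],"dr": [0,0,0]},{"claw": -1,"offset": [0,0,0],"dr": [0,0,0]},{"claw": -1,"offset": [0,0,0],"dr": [0,0,0]},{"claw": -1,"offset": [0,0,0],"dr": [0,0,0]}]'

```text
t: 14.63
position: [0.5405, 0.2099, 0.0987]
tcp_rot: [-1.914, -2.491, 0.001]
force: [-0.3, 0.0, 0.5]
grip_width: 0.0854
gripper_force: 0.0
```

Emit:
servo_tool --series '[{"claw": -1,"offset": [0,0,-10],"dr": [0,0,0]},{"claw": -1,"offset": [0,0,-20],"dr": [0,0,0]},{"claw": -1,"offset": [0,0,-30],"dr": [0,0,0]},{"claw": -1,"offset": [0,0,-30],"dr": [0,0,0]},{"claw": -1,"offset": [0,0,-20],"dr": [0,0,0]},{"claw": -1,"offset": [-20,0,0],"dr": [0,0,0]},{"claw": -1,"offset": [-30,0,0],"dr": [0,0,0]},{"claw": -1,"offset": [-30,0,0],"dr": [0,0,0]},{"claw": -1,"offset": [-20,0,0],"dr": [0,0,0]},{"claw": -1,"offset": [0,0,0],"dr": [0,0,0]},{"claw": -1,"offset": [0,0,0],"dr": [0,0,0]}]'

```text
t: 15.55
position: [0.5668, 0.1127, 0.2099]
tcp_rot: [1.917, 2.489, 0.001]
force: [-0.3, -0.6, 0.3]
grip_width: 0.0855
gripper_force: 0.0
```

```bash
python3 -c "
from h import *
im=cams.read_camera('scene'); cal=cams.calibration('scene')
print('rim',proj(cal,(.542,.21,.08)),'top',proj(cal,(.542,.21,.155)))
for n in ('handle_mark','handle','spare_center','glue_center'):
  print(n,[(d['location'],d['p']) for d in place_of(n,'scene')[:1]])
show()
cv2.imwrite('pics/s6.png',cv2.resize(im[150:260,270:390],None,fx=5,fy=5))"
```

```text
rim [331.8529352  217.68184702] top [336.48578421 187.6391446 ]
handle_mark [([0.5428, 0.2105, 0.0769], 0.63)]
handle []
spare_center [([0.5785, -0.2735, 0.0792], 0.65)]
glue_center [([0.7373, 0.0525, 0.0488], 0.86)]
t 15.8
position [0.5663 0.1144 0.2092]
tcp_rot [-1.9124e+00 -2.4922e+00 -2.0000e-04]
force [0.0535 0.8746 0.3659]
grip_width 0.0855
gripper_force 0.0
qpos [ 7.0400e-02 -4.4600e-02  1.7477e+00  2.0000e-04  1.4386e+00 -1.9140e-01]
```

View pics/s6.png

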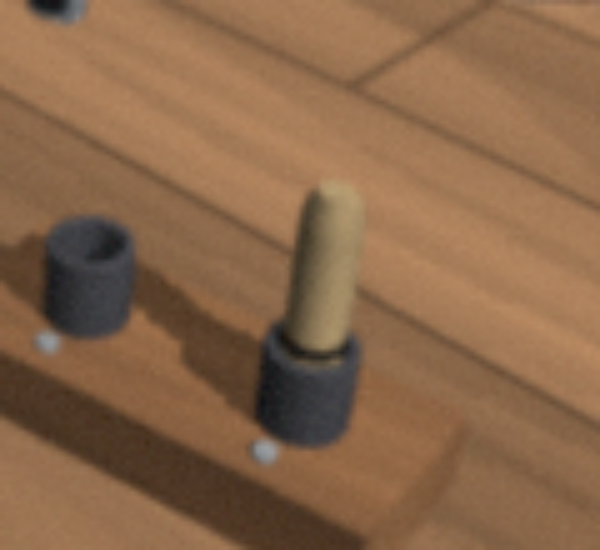

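The handle is upright in the left socket with the ring at the rim, and a sliver of pale wood shows beneath it at (320,360). A gentle press on top with shut fingers will confirm it is home (top expected at z = 0.155).

Emit:
servo_tool --series '[{"claw": 1,"offset": [20,0,0],"dr": [0,0,0]},{"claw": 1,"offset": [30,0,0],"dr": [0,0,0]},{"claw": 1,"offset": [30,0,0],"dr": [0,0,0]},{"claw": 1,"offset": [20,0,0],"dr": [0,0,0]},{"claw": 1,"offset": [0,0.5,0],"dr": [0,0,0]},{"claw": 1,"offset": [0,0,10],"dr": [0,0,0]},{"claw": 1,"offset": [0,0,15],"dr": [0,0,0]},{"claw": 1,"offset": [0,0,12],"dr": [0,0,0]},{"claw": 1,"offset": [0,0,5],"dr": [0,0,0]},{"claw": 1,"offset": [0,0,0],"dr": [0,0,0]}]'

```text
t: 16.63
position: [0.54, 0.2091, 0.1643]
tcp_rot: [-1.914, -2.488, 0.006]
force: [0.4, -0.9, 0.1]
grip_width: -0.0001
gripper_force: 0.0
```

Emit:
servo_tool --series '[{"claw": 1,"offset": [0,0,2],"dr": [0,0,0]},{"claw": 1,"offset": [0,0,1],"dr": [0,0,0]},{"claw": 1,"offset": [0,0,1],"dr": [0,0,0]},{"claw": 1,"offset": [0,0,1],"dr": [0,0,0]},{"claw": 1,"offset": [0,0,1],"dr": [0,0,0]}]'

```text
t: 17.05
position: [0.5416, 0.2102, 0.1616]
tcp_rot: [1.914, 2.491, 0.001]
force: [-0.3, 0.7, -0.2]
grip_width: 0.0
gripper_force: 0.0
```

Emit:
servo_tool --series '[{"claw": 1,"offset": [0,0,1],"dr": [0,0,0]},{"claw": 1,"offset": [0,0,1],"dr": [0,0,0]},{"claw": 1,"offset": [0,0,1],"dr": [0,0,0]},{"claw": 1,"offset": [0,0,1],"dr": [0,0,0]}]'

```text
t: 17.38
position: [0.5413, 0.2102, 0.157]
tcp_rot: [1.914, 2.491, -0.0]
force: [-0.0, 0.1, -0.6]
grip_width: -0.0001
gripper_force: 0.0
```

Emit:
servo_tool --series '[{"claw": 1,"offset": [0,0,1],"dr": [0,0,0]},{"claw": 1,"offset": [0,0,1],"dr": [0,0,0]},{"claw": 1,"offset": [0,0,1],"dr": [0,0,0]}]'

```text
t: 17.63
position: [0.5418, 0.2103, 0.155]
tcp_rot: [1.914, 2.49, 0.002]
force: [-1.3, -0.0, 6.8]
grip_width: -0.0001
gripper_force: 3.2
```

One more millimetre for a firm press, then retreat.

Emit:
servo_tool --series '[{"claw": 1,"offset": [0,0,1],"dr": [0,0,0]},{"claw": 1,"offset": [0,0,0.5],"dr": [0,0,0]}]'

```text
t: 17.8
position: [0.5427, 0.2105, 0.155]
tcp_rot: [1.913, 2.489, 0.005]
force: [0.2, 0.3, 8.9]
grip_width: 0.0001
gripper_force: 4.3
```

Emit:
servo_tool --series '[{"claw": 1,"offset": [0,0,-5],"dr": [0,0,0]},{"claw": 1,"offset": [0,0,-15],"dr": [0,0,0]},{"claw": 1,"offset": [0,0,-25],"dr": [0,0,0]},{"claw": 1,"offset": [0,0,-20],"dr": [0,0,0]},{"claw": 1,"offset": [0,0,0],"dr": [0,0,0]},{"claw": 1,"offset": [0,0,0],"dr": [0,0,0]},{"claw": 1,"offset": [0,0,0],"dr": [0,0,0]}]'

```text
t: 18.38
position: [0.5407, 0.21, 0.2164]
tcp_rot: [-1.914, -2.49, 0.002]
force: [1.3, -0.1, -0.2]
grip_width: -0.0002
gripper_force: 0.0
```

The top stands solid at z = 0.155, exactly home.

```bash
python3 -c "
from cell import hand_in
print(hand_in())"
```

```text
the job is handed in; nothing more can be done
None
```

The handle is pressed home in the left (sound) socket with its top at z = 0.155 m, which puts the ring's lower edge at the rim; it is released, the spare and jar were left alone, and the job is handed in (no verdict was returned).

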